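# Release a docked battery pack with the push rod

## Task

Push the orange grip of the smoked bifold cover away until its two panels stand folded flat against each other at the far end and the yellow-framed slot is clear. Then take the red-handled push rod from its stand, push it straight down through the slot to press the hidden latch tab until the battery pack pops up, and hang the rod back in its stand. Leave the pack standing popped up in its bay, the cover folded, and do not shift the white jar, the black adapter or the aluminium profile.

Things in the scene. Friction and masses are not known exactly. Their poses are not given: they have to be found in the camera images.
- dock: Grey docking unit, a fixed box 240 x 240 x 95 mm on the bench. Origin: centre of its underside; x to its far side (the cover's hinged end), y to its left, z up; the deck (top face) is at z = 95 mm. The bifold cover runs over the right half (y -115 to 0 mm), the battery bay is in the left half. Its yaw varies.
- slot (a point): Centre of the mouth of the release slot in the deck, at (0, -30, 95) mm in the dock's frame, dock's axes. The slot is 36 mm long (x) and 16 mm wide (y) in a 5 mm deck, with a flat yellow painted frame; hidden by the cover until it is folded. The latch tab lies straight below it: upper face 60 mm below the deck's top, 34 x 26 mm, centred under the slot.
- latch (a joint): Hidden spring latch, rad: 0 = latched, 0.22 = its stop. Pressing the tab down turns it about 0.016 rad per mm; the pack is freed at about 0.1 rad (6 to 7 mm of press), the stop comes at about 14 mm: press it 10 to 13 mm. Takes some 2 to 10 N; springs back when let go (it may then rest near 0.05 rad against the raised pack).
- cover_bar (a joint): Travel in m of the bar that carries the cover's free edge, along the dock's +x: 0 = the two dark panels (each 75 x 108 x 4 mm) form a low tent, 0.134 = the stop, panels folded upright against each other, 80 mm above the deck, at dock x 95 to 110 mm. Starts at -0.005 to 0.016. Slides with 3 to 5 N and stays where it is left.
- cover_grip (a point): Top centre of the orange grip on the cover's bar: an upright block 14 mm (dock x) x 40 mm (dock y) x 40 mm tall, its top 48 mm above the deck; dock's axes. It rides upright with the bar, at dock y = -57.5 mm, dock x = -63 mm + travel; the panel's edge is 30 mm beyond it. Push its near (-x) face along the dock's +x, or pinch it across x.
- pack: Battery pack, black below and blue on top, 110 x 60 x 85 mm, about 0.25 kg, loose in the bay. Origin: centre of its underside, 12 to 14 mm above the dock's underside when latched (its blue top about flush with the deck); axes as the dock's. A spring plate lifts it by 18 mm when the latch lets go.
- rod: Push rod, 0.14 kg, hanging upright in its stand. Origin: centre of the underside of its 30 x 30 x 5 mm steel flange, z up along the rod. Below: a steel shank 10 mm in diameter, 95 mm long with a slightly tapered tip. Above the flange: a red square handle 20 x 20 mm, from z = 5 to 70 mm, sides along its x and y axes.
- rod_tip (a point): The lower end of the rod's shank, 95 mm below the rod's origin, with the rod's axes.
- stand: Fixed rod stand, 90 x 90 mm foot, with an aluminium top plate 60 x 80 mm whose upper face is 105 mm above the bench. Origin: centre of the underside of the foot. Its place and yaw vary.
- stand_hole (a point): Centre of the 18 x 18 mm square hole in the stand's top plate (6 mm thick), at the plate's upper face, 105 mm above the bench. The rod's flange rests on the plate with the shank through the hole; at the start the rod's axes are those of the stand.
- canister: White plastic jar with orange lid, 76 mm in diameter, 110 mm tall, bystander. Origin: centre of its underside.
- adapter: Black power adapter brick, 50 x 110 x 32 mm, bystander. Origin: centre of its underside.
- profile: Offcut of aluminium profile, 160 x 30 x 30 mm, bystander. Origin: centre of its underside.
There are look-alikes about, which are no part of the job. What is meant by the rod is not blue, green or purple, and is the larger of those in its own colour.

How it is judged:
On the way, in this order (a step that is already met when the one before it is completed fails the run):
1. the cover is folded, its two panels together at the far end (value of joint cover_bar above 0.12 m), for 0.2 s.
2. the rod, through the slot, presses the latch tab down (value of joint latch above 0.08 rad and z of rod_tip in the frame of slot below -0.06 m and x of rod_tip in the frame of slot between -0.025 and 0.025 m and y of rod_tip in the frame of slot between -0.02 and 0.02 m), for 0.06 s.
At the end, for the whole second after the job is handed in: Cover bar within 13 mm of its folded stop; pack upright (7 degrees) in its bay, within 10 mm of its place and popped up, its origin 24 to 45 mm above the dock's underside; rod upright (7 degrees) in the stand, its origin within 12 mm of the hole's centre; pack and rod at rest (value of joint cover_bar above 0.12 m and z of pack in the frame of dock between 0.024 and 0.045 m and x of pack in the frame of dock between -0.01 and 0.01 m and y of pack in the frame of dock between 0.05 and 0.07 m and angle between each of pack, rod's own z axis and vertical below 0.12 rad and linear speed of each of pack, rod below 0.02 m/s and distance between rod and stand_hole below 0.012 m); the robot touches nothing.
It fails at once if the white jar is shifted by more than 30 mm (distance of canister from where it was at the start of the episode above 0.03 m).
It fails at once if the adapter is shifted by more than 30 mm (distance of adapter from where it was at the start of the episode above 0.03 m).
It fails at once if the aluminium profile is shifted by more than 30 mm (distance of profile from where it was at the start of the episode above 0.03 m).
It also fails if it takes over 61 s, if anything falls off the work surface, if the arm or the gripper's body presses on something with over 40 N, if the wrist force passes 120 N, or if a joint passes its speed limit or range.

## Robot

A 7-joint arm with a two-finger parallel gripper is mounted at the origin on the work surface. World frame = base frame: x ahead of the robot, y to its left, z up, the work surface at z = 0. Lengths are in m, angles in rad, forces in N, time in s.
With the tool pointing down it reaches from about 0.35 to 0.9 m from the base axis. Payload 8.1 kg.
Tool frame: the origin (TCP) lies at the very end of the fingers, on their centre line; the grasp point (between the pads) lies 19 mm behind it; z points along the fingers, y is the direction in which the jaws open and shut (so a half turn about z gives the same grasp; the last joint's range is limited). The gripper opens to 85 mm and grips with 20 to 120 N. Pads are 22 mm wide; open, the fingers measure 114 mm over their backs; the gripper's body (76 mm by 85 mm) begins 54 mm behind the grasp point. The pads swing forward as they close: fully open they stand 13 mm farther back than shut.
Start: joints at [1.17, 0.434, 0.025, 1.573, -0.012, 1.134, -0.075], TCP at [0.183, -0.598, 0.231] pointing down, gripper open.
Joint ranges: [-2.62, 2.62], [-0.44, 2.09], [-1.27, 1.32], [0.08, 2.57], [-1.32, 4.46], [0.12, 2], [-2.74, 2.74]. Speed limits (rad/s): [2.22, 2.22, 3.01, 3.01, 3.14, 3.14, 3.14].

## Interface

Orientations are given as a unit quaternion [w, x, y, z].
In Python, from rig import env gives the robot as it stands.
- The arm moves only by the tool carry_out, never from a script. Its argument "deltas" is a list of rows, each a list of 3 entries, a list of its own where there are three numbers: the opening in per cent of the stroke, from 0 (shut) to 100 (fully open), then the shift along the tool's x, y, z in m, then the turn about the tool's z in rad. In form: [[gripper, [x, y, z], roll], ...]. A call has 1 to 20 rows; each row shifts and turns the commanded pose from where the row before left it, along the tool's axes as they then stand; what a row does not reach is not made up. A row lasts 1/10 s, in which the tool goes at most 50 mm and 8.59 degrees, less where a joint would pass 70% of its speed; a pose out of reach is approached as far as the arm can. A call with a gripper value outside its range is refused whole. The fingers move at their own pace and stop on an object; "squeeze" is the grip in N (left out, the last holds). Time passes only in rows, so rows that do not move let the fingers close. It gives the time, the measured TCP pose, the force and the opening at its end, in the units of the state.
- env.get_obs(): the state, without advancing time (a new reading comes with each control period).
- env.camera(name): name is "scene" or "top"; returns a dict with "pixels" (480x640x3 uint8, red, green, blue), "z_map" (480x640 float32, m along the optical axis (not along the pixel's ray), 0 where there is no reading), "fx", "fy", "cx", "cy" (pixels), "D" ([k1, k2, p1, p2, k3] as OpenCV has them; the pictures are not rectified), "world_from_camera" (4x4, takes a point from camera to world coordinates). Camera axes: x right, y down, z forward; pixel columns grow to the right and rows downward; lengths in m; the calibration is good to about 2 mm. A picture is of the moment at which its call begins.
- env.finish_job(): hands the job in, once; it reports no verdict.
The state is a dict: "time": time; "q": joint angles; "qd": joint speeds; "joint_torque": joint torques, N m; "tool_pos": TCP position; "eef_rot": TCP orientation; "force": force on the tool from outside, world axes, zero at the start; "torque": the same for the moment, N m; "grip_width": opening from 0.0 (shut) to 1.0 (fully open).
Only numpy, scipy, OpenCV 4.12 (cv2) and the standard library are available. Lean on these libraries where they do the work, as an engineer would, in place of code of your own. Each camera call takes 0.05 s, during which the arm holds its last target.

## Working session

There is one attempt and no reset: what is moved stays moved. The work goes in short steps, Python scripts to look and compute and a tool call to move; the robot and the scene stay as the last step left them, time stands still between calls to the robot, and variables do not carry over. Pictures are saved under pics/ and viewed, and the job is handed in when it is done.

Besides the shell and the picture viewer there is one more tool, called after "Request:" as name(argument=value, ...) on one line, values as JSON. carry_out: Moves the arm, as the interface text tells. Its arguments: {"type":"object","properties":{"deltas":{"type":"array"},"squeeze":{"type":"number"}},"required":["deltas"]}

```bash
ls; mkdir -p pics; cat > h.py <<'E'
import numpy as np, cv2, pickle
from rig import env
def snap(name,tag):
    c=env.camera(name); cv2.imwrite(f'pics/{tag}.png',c['pixels'][:,:,::-1]); pickle.dump(c,open(f'pics/{tag}.pkl','wb')); return c
def load(tag): return pickle.load(open(f'pics/{tag}.pkl','rb'))
def ray(c,uv):
    uv=np.asarray(uv,float).reshape(-1,1,2)
    K=np.array([[c['fx'],0,c['cx']],[0,c['fy'],c['cy']],[0,0,1.]])
    n=cv2.undistortPoints(uv,K,np.array(c['D'],float)).reshape(-1,2)
    T=np.array(c['world_from_camera']); d=np.c_[n,np.ones(len(n))]@T[:3,:3].T
    return T[:3,3],d
def plane(c,uv,z):
    o,d=ray(c,uv); return o+d*((z-o[2])/d[:,2])[:,None]
def depthpt(c,uv):
    o,d=ray(c,uv); uv=np.asarray(uv,int).reshape(-1,2); return o+d*c['z_map'][uv[:,1],uv[:,0]][:,None]
def cloud(c):
    v,u=np.mgrid[0:480,0:640]; uv=np.c_[u.ravel(),v.ravel()]
    return depthpt(c,uv).reshape(480,640,3)
def st():
    s=env.get_obs()
    for k in s: print(k,np.round(s[k],4))
E
python3 - <<'E'
from h import *
for n in('scene','top'):
    c=snap(n,n+'0'); print(n,c['fx'],c['cx'],c['cy'],c['D'],np.round(c['world_from_camera'],3))
st()
E
```

```text
pics
scene 513.6082234610896 311.6327664927662 241.4883586580566 [-0.10220172  0.          0.          0.          0.        ] [[-0.036  0.665 -0.746  1.3  ]
 [ 0.999  0.03  -0.021  0.08 ]
 [ 0.009 -0.746 -0.665  0.782]
 [ 0.     0.     0.     1.   ]]
top 619.559130228202 324.7332692187575 235.06906857062717 [-0.04008551  0.          0.          0.          0.        ] [[ 0.017 -0.993  0.116  0.389]
 [-1.    -0.018 -0.007  0.049]
 [ 0.009 -0.116 -0.993  1.288]
 [ 0.     0.     0.     1.   ]]
time 0.1
q [ 1.1704  0.4352  0.025   1.574  -0.0116  1.134  -0.0751]
qd [-0.0006 -0.0022  0.0006 -0.0019  0.0009  0.001  -0.0005]
joint_torque [ 1.80000e-03 -6.71758e+01  1.02720e+00 -3.16905e+01  1.56000e-02
  7.30000e-03 -0.00000e+00]
tool_pos [ 0.1832 -0.5971  0.2306]
eef_rot [-7.000e-04  9.889e-01  1.483e-01 -2.000e-04]
force [ 0.4537 -0.1776 -0.2882]
torque [-0.0613 -0.0318 -0.0414]
grip_width 1.0004
```

View pics/scene0.png

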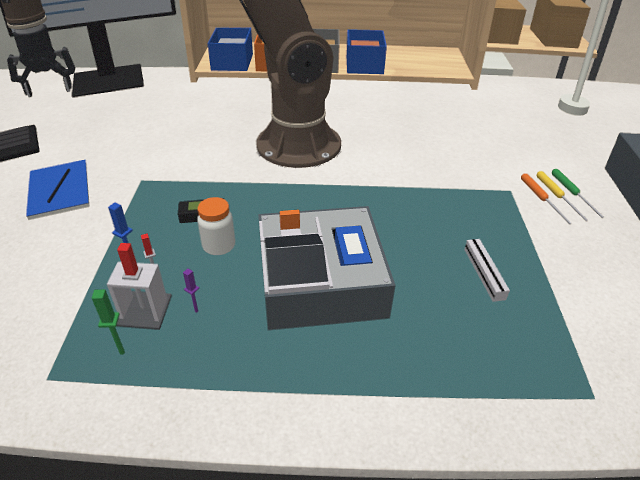

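View pics/top0.png

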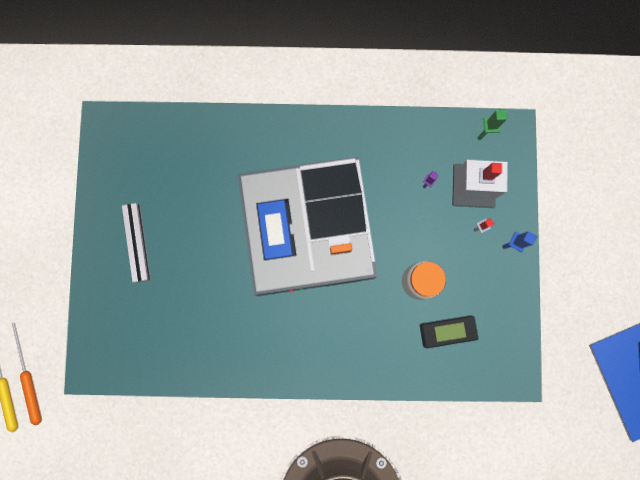

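```bash
cat > m0.py <<'E'
from h import *
for n in('top0','scene0'):
    c=load(n); P=cloud(c); z=P[...,2]; hsv=cv2.cvtColor(c['pixels'],cv2.COLOR_RGB2HSV)
    roi=(P[...,0]>0.3)&(P[...,0]<0.85)&(np.abs(P[...,1])<0.3)
    # dock footprint: anything 0.088..0.2
    m=((z>0.088)&(z<0.101)&(P[...,1]>-0.06)&roi).astype(np.uint8)
    m=cv2.morphologyEx(m,cv2.MORPH_OPEN,np.ones((3,3)))
    k=m>0; pts=P[k][:,:2].astype(np.float32)
    print(n,'dock',cv2.minAreaRect(pts),np.round(cv2.boxPoints(cv2.minAreaRect(pts)),4).tolist(), np.median(z[k]))
    H,S,V=[hsv[...,i].astype(int) for i in range(3)]
    def comp(mask,name,mn=15):
        nn,lab,stt,cen=cv2.connectedComponentsWithStats(mask.astype(np.uint8))
        for i in range(1,nn):
            if stt[i,4]>=mn:
                kk=lab==i; p=P[kk]; zt=np.percentile(p[:,2],95)
                print(' ',name,np.round(cen[i],1),stt[i].tolist(),'med',np.round(np.median(p,0),4),'ztop',round(float(zt),4))
    reg=(P[...,0]>0.2)&(P[...,0]<1)&(np.abs(P[...,1])<0.55)
    comp(((H<6)|(H>174))&(S>150)&(V>80)&reg,'red')
    comp((H>=7)&(H<16)&(S>170)&(V>120)&reg,'orange')
    comp((H>=100)&(H<125)&(S>150)&(V>80)&reg,'blue')
E
python3 m0.py
```

```text
top0 dock ((0.5483044981956482, 0.07782948017120361), (0.24158088862895966, 0.2401089370250702), 9.499725341796875) [[0.40939998626708984, 0.17630000412464142], [0.4490000009536743, -0.060499999672174454], [0.6873000264167786, -0.020600000396370888], [0.647599995136261, 0.21619999408721924]] 0.09453276768636387
  red [495.6 167.8] [490, 163, 11, 11, 105] med [ 0.6494 -0.2715  0.1739] ztop 0.1777
  red [487.3 223.2] [480, 219, 14, 10, 64] med [ 0.5549 -0.2712  0.1156] ztop 0.1199
  orange [340.9 248.1] [331, 244, 21, 9, 142] med [0.4989 0.0106 0.142 ] ztop 0.1459
  orange [427.8 278.9] [411, 263, 34, 33, 887] med [ 0.4457 -0.1569  0.1092] ztop 0.1129
  blue [274.3 229.5] [257, 200, 35, 59, 1004] med [0.536  0.1387 0.0965] ztop 0.1004
  blue [515.2 242.4] [508, 232, 16, 20, 99] med [ 0.5171 -0.3287  0.0988] ztop 0.1097
  blue [529.4 238.1] [523, 232, 13, 13, 105] med [ 0.5213 -0.335   0.1643] ztop 0.1681
  blue [603.8 357.9] [591, 338, 21, 52, 517] med [ 0.2981 -0.5382  0.0131] ztop 0.017
scene0 dock ((0.5456450581550598, 0.078577421605587), (0.2458825707435608, 0.24073165655136108), 9.364389419555664) [[0.4047999978065491, 0.17730000615119934], [0.4438999891281128, -0.06019999831914902], [0.6865000128746033, -0.02019999921321869], [0.6474000215530396, 0.21729999780654907]] 0.09576459494576295
  red [146.2 243.6] [141, 234, 11, 21, 136] med [ 0.5588 -0.2707  0.1024] ztop 0.1177
  red [127.3 258.3] [117, 243, 21, 32, 421] med [ 0.6562 -0.2677  0.1523] ztop 0.1756
  orange [212.3 208.7] [198, 198, 30, 23, 560] med [ 0.4519 -0.1551  0.1101] ztop 0.1125
  orange [289.5 219.1] [280, 210, 20, 19, 331] med [0.5029 0.0133 0.1297] ztop 0.1442
  blue [ 81.  195.8] [70, 181, 18, 26, 225] med [ 0.2953 -0.5372  0.0144] ztop 0.017
  blue [119.2 221.9] [109, 203, 23, 40, 455] med [ 0.526  -0.3295  0.1275] ztop 0.1648
  blue [350.9 246.5] [335, 226, 37, 40, 773] med [0.5472 0.1343 0.0979] ztop 0.1
```

```bash
cat > m1.py <<'E'
from h import *
for n in('top0','scene0'):
    c=load(n); P=cloud(c); z=P[...,2]; hsv=cv2.cvtColor(c['pixels'],cv2.COLOR_RGB2HSV); S=hsv[...,1]; H=hsv[...,0]
    X,Y=P[...,0],P[...,1]
    m=((z>0.088)&(z<0.101)&(Y>-0.1)&(Y<0.3)&(X>0.38)&(X<0.72)).astype(np.uint8)
    m=cv2.morphologyEx(m,cv2.MORPH_OPEN,np.ones((3,3)))
    r=cv2.minAreaRect(P[m>0][:,:2].astype(np.float32)); print(n,'dock',r)
    # stand plate
    m=((z>0.098)&(z<0.112)&(S<60)&(np.abs(X-.65)<.09)&(np.abs(Y+.27)<.07)).astype(np.uint8)
    r=cv2.minAreaRect(P[m>0][:,:2].astype(np.float32)); print(' plate',m.sum(),r,np.median(z[m>0]))
    # rod red top face rays at z .175
    red=((H<6)|(H>174))&(S>150)&(X>.6)&(X<.7)&(np.abs(Y+.27)<.05)&(z>.170)
    v,u=np.nonzero(red); q=plane(c,np.c_[u,v],.175)
    print(' handle top',len(u),cv2.minAreaRect(q[:,:2].astype(np.float32)),q.mean(0))
    org=(H>=5)&(H<18)&(S>150)&(X>.45)&(X<.56)&(np.abs(Y-.01)<.05)&(z>.137)
    v,u=np.nonzero(org); q=plane(c,np.c_[u,v],.143)
    print(' grip top',len(u),cv2.minAreaRect(q[:,:2].astype(np.float32)),q.mean(0))
    for nm,box in (('green',(.68,.85,-.4,-.2)),('purple',(.6,.75,-.22,-.1))):
        k=(X>box[0])&(X<box[1])&(Y>box[2])&(Y<box[3])&(S>120)&(z>.05); k&=((H>45)&(H<80)) if nm=='green' else ((H>130)&(H<160))
        if k.any(): print(nm,np.median(P[k],0),z[k].max())
E
python3 m1.py
```

```text
top0 dock ((0.5483044981956482, 0.07782948017120361), (0.24158088862895966, 0.2401089370250702), 9.499725341796875)
 plate 986 ((0.6492149829864502, -0.2737151086330414), (0.08336608111858368, 0.06274387985467911), 87.77346801757812) 0.10431041531815921
 handle top 97 ((0.6490556597709656, -0.2711651027202606), (0.016726652160286903, 0.019198253750801086), 88.9354019165039) [ 0.64918335 -0.27171334  0.175     ]
 grip top 146 ((0.4985157251358032, 0.010859154164791107), (0.01344287395477295, 0.038402922451496124), 9.172159194946289) [0.4984866  0.01125603 0.143     ]
green [ 0.75198087 -0.28345551  0.15992496] 0.16777996860647293
purple [ 0.64482101 -0.16493688  0.10984585] 0.1204259962206109
scene0 dock ((0.5456450581550598, 0.078577421605587), (0.2458825707435608, 0.24073165655136108), 9.364389419555664)
 plate 911 ((0.6470215916633606, -0.2714727520942688), (0.08230659365653992, 0.06427454948425293), 88.04988098144531) 0.10500166805020705
 handle top 108 ((0.6509801745414734, -0.27025333046913147), (0.0236104317009449, 0.02233281172811985), 2.6146764755249023) [ 0.6505772  -0.26995382  0.175     ]
 grip top 123 ((0.5023507475852966, 0.013074721209704876), (0.022312693297863007, 0.037825167179107666), 4.698339939117432) [0.50146868 0.01200893 0.143     ]
green [ 0.75985894 -0.28108697  0.12828727] 0.16823641056697436
purple [ 0.64879516 -0.1640052   0.09014856] 0.11657960707027248
```

Request:
carry_out(deltas=[[0,[0,0,0],0.132],[0,[0.019,-0.029,0],0],[0,[0.019,-0.029,0],0],[0,[0.019,-0.029,0],0],[0,[0.019,-0.029,0],0],[0,[0.019,-0.029,0],0],[0,[0.019,-0.029,0],0],[0,[0.019,-0.029,0],0],[0,[0.019,-0.029,0],0],[0,[0.019,-0.029,0],0],[0,[0.019,-0.029,0],0],[0,[0.019,-0.029,0],0],[0,[0.019,-0.029,0],0],[0,[0.019,-0.029,0],0],[0,[0.019,-0.029,0],0],[0,[0.019,-0.029,0],0],[0,[0.019,-0.029,0],0],[0,[0.019,-0.029,0],0],[0,[0.015,-0.026,0],0],[0,[0,0,0],0]], squeeze=60)

```text
time: 2.1
tool_pos: [0.4321, -0.0258, 0.2313]
eef_rot: [-0.001, 0.996, 0.086, 0.0]
force: [0.6, 0.1, -0.3]
grip_width: -0.003
```

```bash
cat >> h.py <<'E'
from scipy.spatial.transform import Rotation as Rn
def togo(t,yaw=None):
    s=env.get_obs(); q=s['eef_rot']; R=Rn.from_quat([q[1],q[2],q[3],q[0]]).as_matrix()
    print('t',round(float(s['time']),2),'pos',np.round(s['tool_pos'],4),'yaw x',np.degrees(np.arctan2(R[1,0],R[0,0])).round(2),'tilt',np.degrees(np.arccos(-R[2,2])).round(2),'grip',round(float(s['grip_width']),3),'F',np.round(s['force'],1),'q',np.round(s['q'],2))
    if t is not None: print(' shift in tool axes',np.round(R.T@(np.array(t)-s['tool_pos']),4))
E
python3 -c "
from h import *
togo([.4448,.002,.12])"
```

```text
t 2.1 pos [ 0.4321 -0.0258  0.2313] yaw x 9.83 tilt 0.11 grip -0.003 F [ 0.6  0.1 -0.3] q [ 0.29  0.15 -0.4   1.99  0.07  1.02 -1.54]
 shift in tool axes [ 0.0171 -0.0251  0.1114]
```

Request:
carry_out(deltas=[[0,[0.008,-0.012,0.02],0],[0,[0.009,-0.013,0.02],0],[0,[0,0,0.02],0],[0,[0,0,0.02],0],[0,[0,0,0.02],0],[0,[0,0,0.011],0],[0,[0,0,0],0]])

```text
time: 2.8
tool_pos: [0.4426, -0.003, 0.1191]
eef_rot: [0.0, 0.997, 0.083, -0.001]
force: [0.0, 0.1, -0.0]
grip_width: -0.004
```

```bash
python3 -c "
from h import *
togo([.4448,.002,.12]); snap('top','top1'); c=snap('scene','scene1')
cv2.imwrite('pics/scene1c.png',cv2.resize(c['pixels'][150:350,200:440,::-1],None,fx=3,fy=3))"
```

```text
t 2.8 pos [ 0.4426 -0.003   0.1191] yaw x 9.47 tilt 0.17 grip -0.004 F [ 0.   0.1 -0. ] q [ 0.21  0.32 -0.39  2.11  0.18  0.75 -1.7 ]
 shift in tool axes [ 0.003  -0.0045 -0.0009]
```

View pics/scene1c.png

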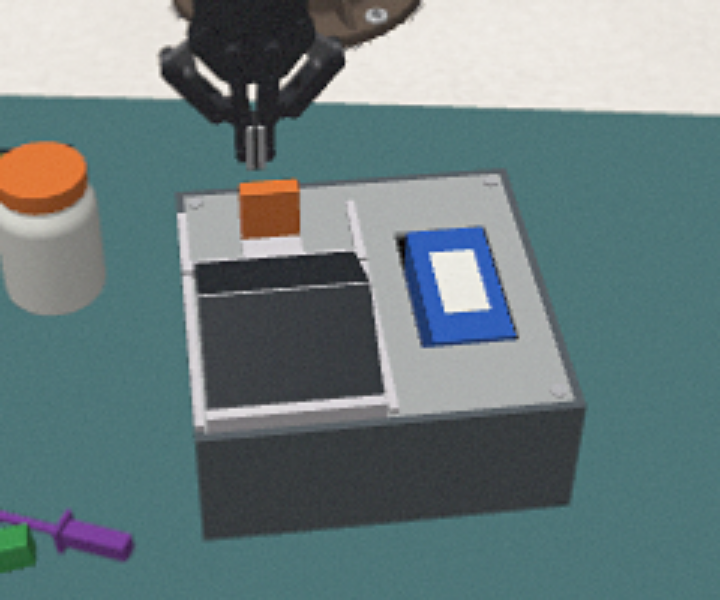

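Request:
carry_out(deltas=[[0,[0.02,-0.005,0],0],[0,[0.01,0,0],0],[0,[0.01,0,0],0],[0,[0.01,0,0],0],[0,[0.01,0,0],0],[0,[0.01,0,0],0],[0,[0.01,0,0],0],[0,[0.01,0,0],0],[0,[0.01,0,0],0],[0,[0.01,0,0],0],[0,[0.01,0,0],0],[0,[0.01,0,0],0],[0,[0.01,0,0],0],[0,[0.01,0,0],0],[0,[0,0,0],0]])

```text
time: 4.4
tool_pos: [0.5926, 0.028, 0.1202]
eef_rot: [-0.0, 0.997, 0.083, 0.001]
force: [-0.9, -0.1, 0.8]
grip_width: -0.004
```

```bash
python3 -c "
from h import *
togo([.5475+.053*.9863+.165*.0575,.078+.053*.165-.9863*.0575,.12]); snap('top','top2'); c=snap('scene','scene2')
cv2.imwrite('pics/scene2c.png',cv2.resize(c['pixels'][150:350,200:440,::-1],None,fx=3,fy=3))"
```

```text
t 4.4 pos [0.5926 0.028  0.1202] yaw x 9.51 tilt 0.1 grip -0.004 F [-0.9 -0.1  0.8] q [ 0.11  0.52 -0.35  1.76  0.22  0.9  -1.74]
 shift in tool axes [0.0168 0.0007 0.0003]
```

View pics/scene2c.png

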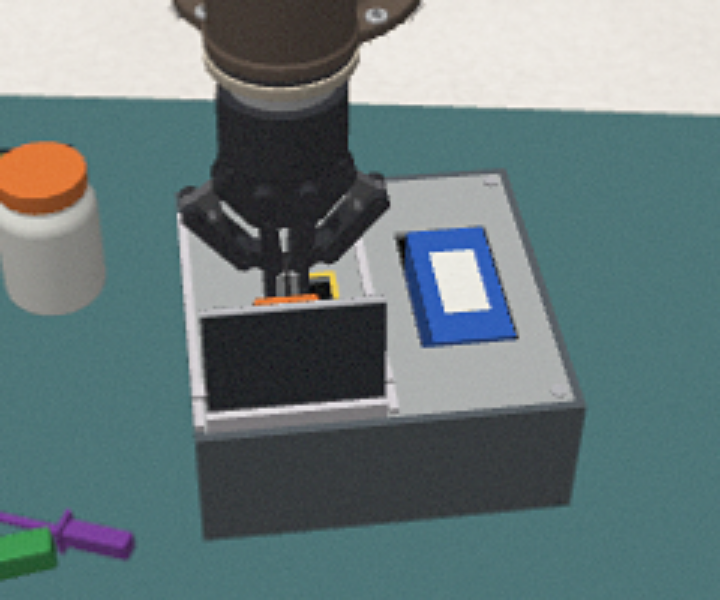

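Request:
carry_out(deltas=[[0,[0.005,0,0],0],[0,[0.005,0,0],0],[0,[0.003,0,0],0],[0,[0,0,0],0]])

```text
time: 4.9
tool_pos: [0.6043, 0.0298, 0.1203]
eef_rot: [-0.0, 0.997, 0.083, 0.0]
force: [-0.0, 0.3, 0.0]
grip_width: -0.004
```

```bash
python3 -c "
from h import *
togo([.5475+.053*.9863+.165*.0575,.078+.053*.165-.9863*.0575,.12])"
```

```text
t 4.9 pos [0.6043 0.0298 0.1203] yaw x 9.51 tilt 0.04 grip -0.004 F [-0.   0.3  0. ] q [ 0.1   0.54 -0.35  1.73  0.22  0.91 -1.74]
 shift in tool axes [0.005  0.0006 0.0003]
```

Request:
carry_out(deltas=[[0,[0.003,0,0],0],[0,[0.002,0,0],0],[0,[0.002,0,0],0],[0,[0.002,0,0],0]])

```text
time: 5.3
tool_pos: [0.6073, 0.0301, 0.1201]
eef_rot: [0.001, 0.997, 0.083, -0.005]
force: [-30.7, -3.3, 26.0]
grip_width: 0.006
```

Request:
carry_out(deltas=[[0,[-0.005,0,0],0],[0,[-0.015,0,0],0],[0,[-0.015,0,0],0],[0,[0,0,-0.025],0],[0,[0,0,-0.03],0],[0,[0,0,-0.03],0],[0,[0,0,-0.03],0],[30,[0,0.03,-0.02],0],[30,[0,0.03,0],0],[30,[0,0.03,0],0],[30,[0,0.03,0],0],[30,[0,0.03,0],0],[30,[0,0.03,0],0],[30,[0,0.03,0],0],[30,[0,0,0],0]])

```text
time: 6.8
tool_pos: [0.6128, -0.1885, 0.255]
eef_rot: [0.002, 0.997, 0.079, 0.0]
force: [0.1, 0.2, -0.1]
grip_width: 0.298
```

```bash
python3 -c "
from h import *
togo([.65,-.2715,.2])
c=snap('top','top3'); cv2.imwrite('pics/top3c.png',cv2.resize(c['pixels'][140:320,220:460,::-1],None,fx=3,fy=3))
c=snap('scene','scene3')"
```

```text
t 6.8 pos [ 0.6128 -0.1885  0.255 ] yaw x 9.09 tilt 0.2 grip 0.298 F [ 0.1  0.2 -0.1] q [ 0.42  0.47 -0.31  1.48  0.15  1.22 -1.32]
 shift in tool axes [0.0236 0.0876 0.0553]
```

View pics/top3c.png

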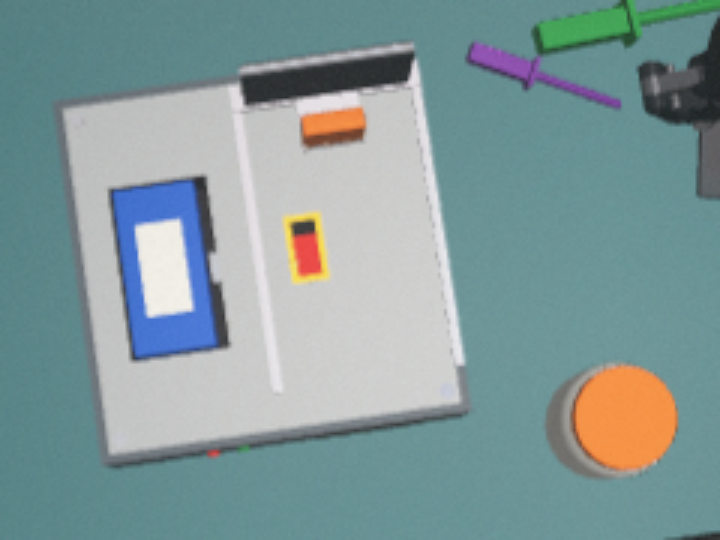

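View pics/scene3.png

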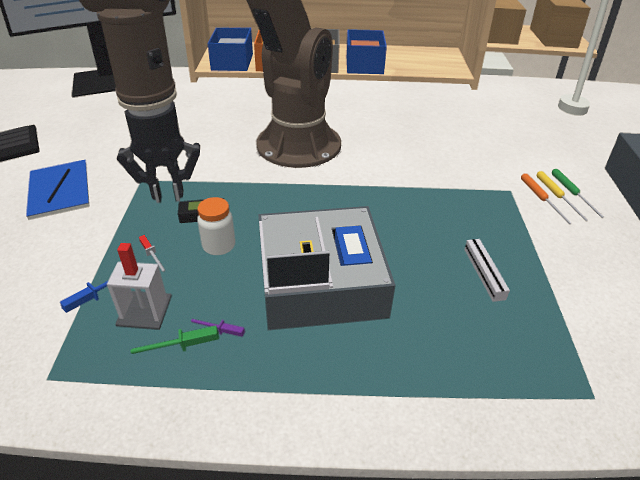

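```bash
cat > m2.py <<'E'
from h import *
for n in('top3','scene3'):
    c=load(n); P=cloud(c); hsv=cv2.cvtColor(c['pixels'],cv2.COLOR_RGB2HSV); H,S,V=[hsv[...,i] for i in range(3)]
    X,Y,Z=P[...,0],P[...,1],P[...,2]
    m=((H>20)&(H<35)&(S>120)&(V>100)&(np.abs(X-.5525)<.05)&(np.abs(Y-.048)<.04)).astype(np.uint8)
    v,u=np.nonzero(m); q=plane(c,np.c_[u,v],.095)
    print(n,'frame',len(u),cv2.minAreaRect(q[:,:2].astype(np.float32)))
    red=((H<6)|(H>174))&(S>150)&(X>.6)&(X<.7)&(np.abs(Y+.27)<.05)&(Z>.168)
    v,u=np.nonzero(red); q=plane(c,np.c_[u,v],.175)
    if len(u): print(' handle top',len(u),cv2.minAreaRect(q[:,:2].astype(np.float32)),q.mean(0))
    m=((H>100)&(H<125)&(S>150)&(V>80)&(Y>.05)&(Y<.25)&(X>.4)).astype(np.uint8)
    print(' pack top z',np.median(Z[m>0]))
c=load('top0');
hsv=cv2.cvtColor(c['pixels'],cv2.COLOR_RGB2HSV)
# stand plate outline by rays z=.105
P=cloud(c);m=((P[...,2]>0.098)&(P[...,2]<0.112)&(np.abs(P[...,0]-.65)<.06)&(np.abs(P[...,1]+.27)<.07)).astype(np.uint8)
v,u=np.nonzero(m); print('plate rays',cv2.minAreaRect(plane(c,np.c_[u,v],.105)[:,:2].astype(np.float32)))
cv2.imwrite('pics/stand0.png',cv2.resize(c['pixels'][140:240,440:560,::-1],None,fx=5,fy=5,interpolation=cv2.INTER_CUBIC))
E
python3 m2.py
```

```text
top3 frame 105 ((0.5534090995788574, 0.047644615173339844), (0.04301163926720619, 0.022844141349196434), 8.990972518920898)Traceback (most recent call last):
  File "m2.py", line 9, in <module>
    v,u=np.nonzero(red); q=plane(c,np.c_[u,v],.175)
                           ~~~~~^^^^^^^^^^^^^^^^^^^
  File "h.py", line 13, in plane
    o,d=ray(c,uv); return o+d*((z-o[2])/d[:,2])[:,None]
        ~~~^^^^^^
  File "h.py", line 9, in ray
    n=cv2.undistortPoints(uv,K,np.array(c['D'],float)).reshape(-1,2)
      ~~~~~~~~~~~~~~~~~~~^^^^^^^^^^^^^^^^^^^^^^^^^^^^^
cv2.error: OpenCV(4.12.0) /io/opencv/modules/calib3d/src/undistort.dispatch.cpp:347: error: (-215:Assertion failed) CV_IS_MAT(_src) && CV_IS_MAT(_dst) && (_src->rows == 1 || _src->cols == 1) && (_dst->rows == 1 || _dst->cols == 1) && _src->cols + _src->rows - 1 == _dst->rows + _dst->cols - 1 && (CV_MAT_TYPE(_src->type) == CV_32FC2 || CV_MAT_TYPE(_src->type) == CV_64FC2) && (CV_MAT_TYPE(_dst->type) == CV_32FC2 || CV_MAT_TYPE(_dst->type) == CV_64FC2) in function 'cvUndistortPointsInternal'
```

```bash
sed -i 's/v,u=np.nonzero(red); q=.*/v,u=np.nonzero(red); q=plane(c,np.c_[u,v],.175) if len(u) else None/' m2.py; python3 m2.py
```

```text
top3 frame 105 ((0.5534090995788574, 0.047644615173339844), (0.04301163926720619, 0.022844141349196434), 8.990972518920898)
 pack top z 0.09657637942376973
scene3 frame 57 ((0.5442685484886169, 0.0480278879404068), (0.032441820949316025, 0.023447833955287933), 9.378178596496582)
 handle top 119 ((0.6522181034088135, -0.269441157579422), (0.026190869510173798, 0.023079056292772293), 2.7208940982818604) [ 0.65165381 -0.26933976  0.175     ]
 pack top z 0.09778303933561938
plate rays ((0.6492362022399902, -0.27261292934417725), (0.08276861160993576, 0.06124446541070938), 87.93463134765625)
```

View pics/stand0.png

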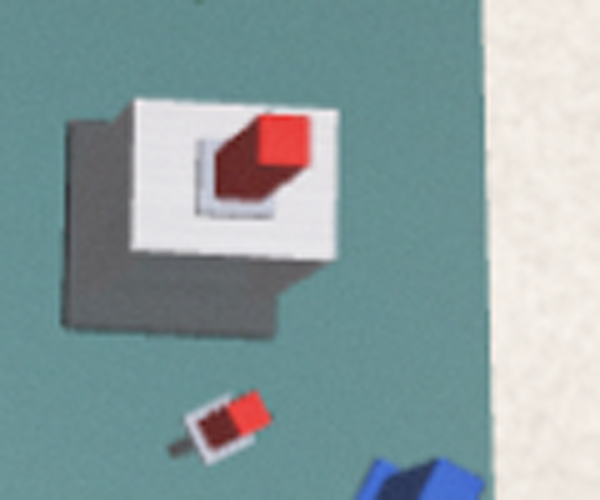

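Request:
carry_out(deltas=[[60,[0,0,0],0.097],[60,[0,0,0],0.097],[60,[0.01,0.02,0],0],[60,[0.01,0.02,0.01],0],[60,[0.01,0.02,0.02],0],[60,[0.01,0.022,0.02],0],[60,[0,0,0],0],[60,[0,0,0],0]], squeeze=70)

```text
time: 7.7
tool_pos: [0.6505, -0.2639, 0.2049]
eef_rot: [-0.001, 1.0, -0.014, -0.0]
force: [1.1, -0.6, 0.8]
grip_width: 0.599
```

```bash
python3 -c "
from h import *
togo([.6497,-.2715,.133])
c=snap('top','top4'); a=c['pixels'][120:280,420:600,::-1]
b=snap('scene','scene4')['pixels'][150:350,60:240,::-1]
cv2.imwrite('pics/s4.png',np.hstack([cv2.resize(a,(400,355)),cv2.resize(b,(320,355))]))"
```

```text
t 7.7 pos [ 0.6505 -0.2639  0.2049] yaw x -1.58 tilt 0.07 grip 0.599 F [ 1.1 -0.6  0.8] q [ 0.45  0.6  -0.24  1.37  0.14  1.19 -1.4 ]
 shift in tool axes [-0.0006  0.0077  0.0719]
```

View pics/s4.png

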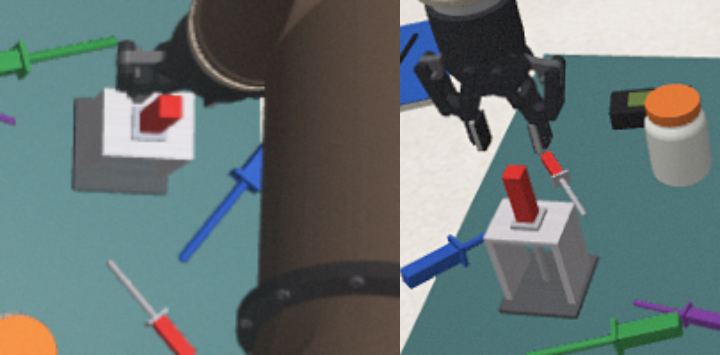

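```bash
cat >> h.py <<'E'
def proj(c,p):
    T=np.linalg.inv(np.array(c['world_from_camera'])); K=np.array([[c['fx'],0,c['cx']],[0,c['fy'],c['cy']],[0,0,1.]])
    return cv2.projectPoints(np.asarray(p,float).reshape(-1,1,3),cv2.Rodrigues(T[:3,:3])[0],T[:3,3],K,np.array(c['D'],float))[0].reshape(-1,2)
E
python3 -c "
from h import *
c=load('scene4'); print('scene4 tcp',proj(c,[.6505,-.2639,.2049]), 'handle',proj(c,[.6497,-.2715,.175]))
c=load('top4'); print('top4 tcp',proj(c,[.6505,-.2639,.2049]),'handle',proj(c,[.6497,-.2715,.175]))
c=load('scene3'); print(proj(c,[.6128,-.1885,.255]))
c=load('scene2'); print(proj(c,[.5926,.028,.1202]))
togo(None)
c=snap('scene','scene5'); snap('top','top5')
togo(None)
"
```

```text
scene4 tcp [[123.39191197 234.61371405]] handle [[123.30945455 246.94869812]]
top4 tcp [[496.15373401 163.33463309]] handle [[495.67481025 167.57666063]]
[[166.11963073 199.27300779]]
[[294.39954064 252.95454712]]
t 7.8 pos [ 0.6512 -0.2631  0.2065] yaw x -1.5 tilt 0.11 grip 0.6 F [0.2 0.6 0.2] q [ 0.45  0.6  -0.24  1.37  0.14  1.19 -1.4 ]
t 7.9 pos [ 0.6511 -0.2635  0.2067] yaw x -1.51 tilt 0.11 grip 0.603 F [ 0.1 -0.4  0.7] q [ 0.45  0.6  -0.24  1.37  0.14  1.19 -1.4 ]
```

View pics/scene5.png

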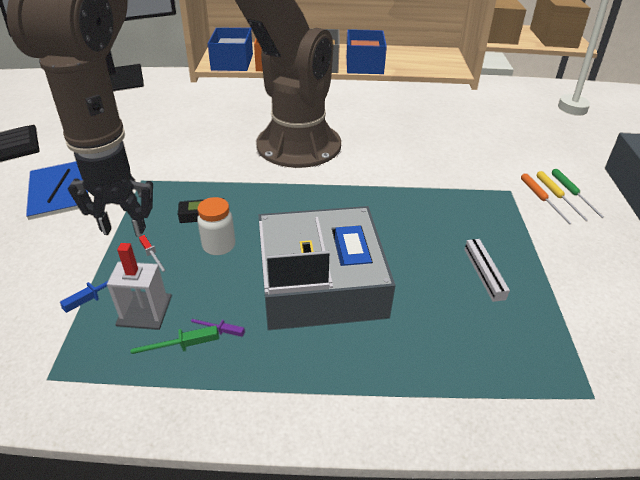

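View pics/top5.png

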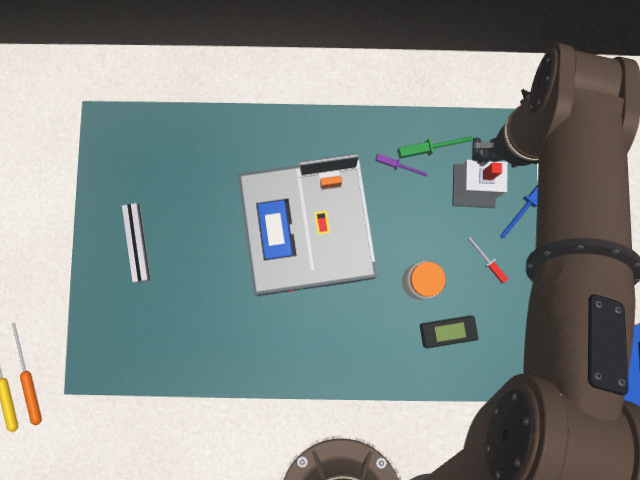

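Request:
carry_out(deltas=[[60,[-0.001,0.007,0],0.008],[60,[0,0,0],0],[60,[0,0,0.015],0],[60,[0,0,0.02],0],[60,[0,0,0.02],0],[60,[0,0,0.017],0],[60,[0,0,0],0],[60,[0,0,0],0]])

```text
time: 8.7
tool_pos: [0.6489, -0.2719, 0.1328]
eef_rot: [-0.0, 1.0, -0.018, -0.0]
force: [0.2, -0.5, -0.1]
grip_width: 0.6
```

```bash
python3 -c "
from h import *
togo([.65,-.271,.133])
c=snap('top','top6'); a=c['pixels'][120:280,420:600,::-1]
b=snap('scene','scene6')['pixels'][150:350,60:240,::-1]
cv2.imwrite('pics/s6.png',np.hstack([cv2.resize(a,(400,355)),cv2.resize(b,(320,355))]))"
```

```text
t 8.7 pos [ 0.6489 -0.2719  0.1328] yaw x -2.08 tilt 0.06 grip 0.6 F [ 0.2 -0.5 -0.1] q [ 0.46  0.66 -0.23  1.45  0.16  1.05 -1.41]
 shift in tool axes [ 0.0011 -0.0009 -0.0002]
```

View pics/s6.png

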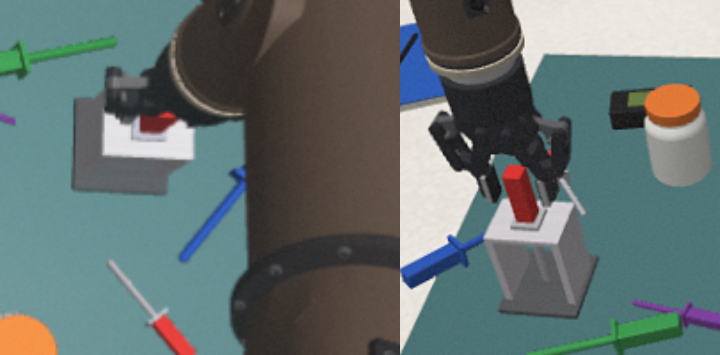

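Request:
carry_out(deltas=[[60,[0.001,0,0],0],[15,[0,0,0],0],[5,[0,0,0],0],[5,[0,0,0],0],[5,[0,0,0],0],[5,[0,0,0],0]])

```text
time: 9.4
tool_pos: [0.6504, -0.2721, 0.1338]
eef_rot: [0.0, 1.0, -0.018, 0.0]
force: [-0.5, 0.2, 5.5]
grip_width: 0.225
```

```bash
python3 -c "
from h import *
togo([.65,-.271,.133])"
```

```text
t 9.4 pos [ 0.6504 -0.2721  0.1338] yaw x -2.08 tilt 0.04 grip 0.225 F [-0.5  0.2  5.5] q [ 0.46  0.66 -0.23  1.45  0.16  1.05 -1.41]
 shift in tool axes [-0.0005 -0.0011  0.0008]
```

Request:
carry_out(deltas=[[5,[0,0,-0.01],0],[5,[0,0,-0.02],0],[5,[0,0,-0.025],0],[5,[0,0,-0.025],0],[5,[0,0,-0.025],0],[5,[0,0,-0.02],0],[5,[0,0,-0.01],0],[5,[0,0,0],0],[5,[0,0,0],0]])

```text
time: 10.3
tool_pos: [0.6498, -0.272, 0.2673]
eef_rot: [-0.0, 1.0, -0.018, -0.001]
force: [0.3, -1.0, -1.9]
grip_width: 0.226
```

```bash
python3 -c "
from h import *
togo([.5534,.0476,.265])
c=snap('top','top7'); a=c['pixels'][120:280,420:600,::-1]
b=snap('scene','scene7')['pixels'][130:330,40:220,::-1]
cv2.imwrite('pics/s7.png',np.hstack([cv2.resize(a,(400,355)),cv2.resize(b,(320,355))]))"
```

```text
t 10.3 pos [ 0.6498 -0.272   0.2673] yaw x -2.08 tilt 0.08 grip 0.226 F [ 0.3 -1.  -1.9] q [ 0.46  0.56 -0.24  1.28  0.13  1.32 -1.38]
 shift in tool axes [-0.1079 -0.3159  0.0025]
```

View pics/s7.png

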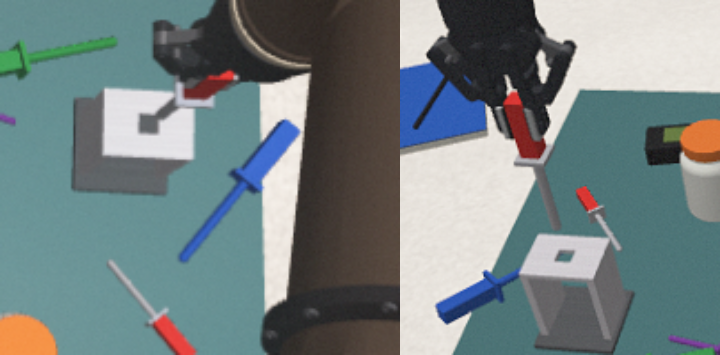

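Request:
carry_out(deltas=[[5,[-0.004,-0.01,0],0],[5,[-0.007,-0.021,0],0],[5,[-0.007,-0.021,0],0],[5,[-0.007,-0.021,0],0],[5,[-0.007,-0.021,0],0],[5,[-0.007,-0.021,0],0],[5,[-0.007,-0.021,0],0],[5,[-0.007,-0.021,0],0],[5,[-0.007,-0.021,0],0],[5,[-0.007,-0.021,0],0],[5,[-0.007,-0.021,0],0],[5,[-0.007,-0.021,0],0],[5,[-0.007,-0.021,0],0],[5,[-0.007,-0.021,0],0],[5,[-0.007,-0.021,0],0],[5,[-0.006,-0.012,0],0],[5,[0,0,0],0],[5,[0,0,0],0]])

```text
time: 12.2
tool_pos: [0.5536, 0.0469, 0.2682]
eef_rot: [0.0, 1.0, -0.018, -0.0]
force: [0.2, -0.7, -0.7]
grip_width: 0.226
```

```bash
python3 -c "
from h import *
togo([.5534,.0476,.265])
c=snap('top','top8'); a=c['pixels'][150:290,260:400,::-1]
b=snap('scene','scene8')['pixels'][140:300,230:390,::-1]
cv2.imwrite('pics/s8.png',np.hstack([cv2.resize(a,(400,400)),cv2.resize(b,(400,400))]))"
```

```text
t 12.2 pos [0.5536 0.0469 0.2682] yaw x -2.09 tilt 0.05 grip 0.226 F [ 0.2 -0.7 -0.7] q [ 0.09  0.32 -0.35  1.67  0.12  1.17 -1.9 ]
 shift in tool axes [-0.0003 -0.0007  0.0032]
```

View pics/s8.png

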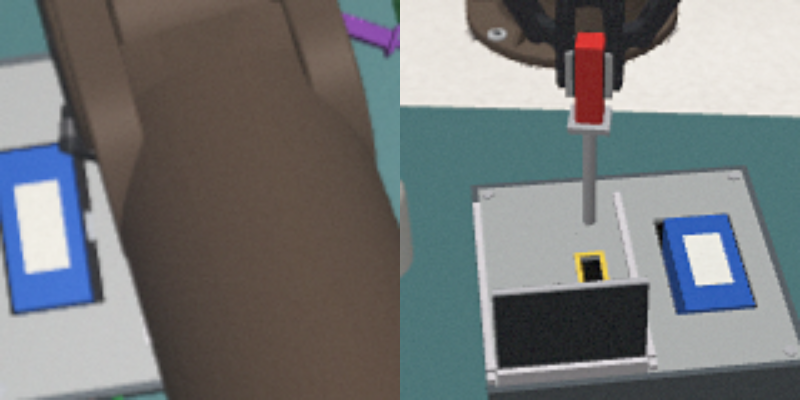

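```bash
cat > m3.py <<'E'
from h import *
import sys
c=load(sys.argv[1]); P=cloud(c); X,Y,Z=P[...,0],P[...,1],P[...,2]; hsv=cv2.cvtColor(c['pixels'],cv2.COLOR_RGB2HSV)
xr=float(sys.argv[2]); ztip=float(sys.argv[3])
m=(np.abs(Y-.048)<.03)&(X>xr-.03)&(X<xr+.03)&(Z>ztip-.005)&(Z<ztip+.088)
for r in range(200,260):
    u=np.nonzero(m[r])[0]
    if len(u)>2 and len(u)<14:
        # edges to shank centre
        o,d=ray(c,[[u.min()-.0,r],[u.max()+.0,r]]); d=d.mean(0); p=o+d*((xr-o[0])/d[0]); print(r,u.min(),u.max(),'centre at x=xr',np.round(p,4), 'surf',np.round(np.median(P[r,u],0),4))
E
python3 m3.py scene8 .5534 .144
```

```text
200 303 307 centre at x=xr [0.5534 0.0462 0.2162] surf [0.5554 0.0464 0.2177]
201 303 307 centre at x=xr [0.5534 0.0462 0.2139] surf [0.5536 0.0463 0.2141]
202 303 307 centre at x=xr [0.5534 0.0462 0.2116] surf [0.5554 0.0464 0.213 ]
203 303 307 centre at x=xr [0.5534 0.0462 0.2093] surf [0.5547 0.0463 0.2102]
204 303 307 centre at x=xr [0.5534 0.0462 0.207 ] surf [0.5542 0.0464 0.2077]
205 303 307 centre at x=xr [0.5534 0.0462 0.2047] surf [0.5547 0.0462 0.2056]
206 303 307 centre at x=xr [0.5534 0.0462 0.2024] surf [0.5549 0.0463 0.2036]
207 303 307 centre at x=xr [0.5534 0.0462 0.2001] surf [0.5541 0.0465 0.2007]
208 303 307 centre at x=xr [0.5534 0.0462 0.1977] surf [0.5561 0.0464 0.1998]
209 303 307 centre at x=xr [0.5534 0.0462 0.1954] surf [0.5545 0.0463 0.1963]
210 303 307 centre at x=xr [0.5534 0.0462 0.193 ] surf [0.5546 0.0464 0.1939]
211 303 307 centre at x=xr [0.5534 0.0462 0.1907] surf [0.5557 0.0464 0.1926]
212 303 307 centre at x=xr [0.5534 0.0462 0.1883] surf [0.5554 0.0463 0.19  ]
213 303 307 centre at x=xr [0.5534 0.0462 0.186 ] surf [0.5546 0.0463 0.187 ]
214 303 
[... 539 characters left out ...]
21 303 307 centre at x=xr [0.5534 0.0462 0.1667] surf [0.554  0.0463 0.1673]
222 303 307 centre at x=xr [0.5534 0.0462 0.1643] surf [0.5558 0.0464 0.1663]
223 303 307 centre at x=xr [0.5534 0.0462 0.1618] surf [0.5544 0.0463 0.1625]
224 303 307 centre at x=xr [0.5534 0.0462 0.1594] surf [0.5542 0.0463 0.1602]
225 303 307 centre at x=xr [0.5534 0.0462 0.1569] surf [0.5549 0.0463 0.1582]
226 303 307 centre at x=xr [0.5534 0.0462 0.1544] surf [0.5543 0.0463 0.1552]
227 303 307 centre at x=xr [0.5534 0.0462 0.1519] surf [0.5546 0.0464 0.1531]
228 303 307 centre at x=xr [0.5534 0.0462 0.1495] surf [0.5559 0.0464 0.1515]
229 304 306 centre at x=xr [0.5534 0.0462 0.147 ] surf [0.5555 0.0463 0.1487]
```

```bash
python3 - <<'E'
from h import *
for n in ('scene8','scene3','top3'):
    c=load(n); P=cloud(c); hsv=cv2.cvtColor(c['pixels'],cv2.COLOR_RGB2HSV); H,S,V=[hsv[...,i] for i in range(3)]
    m=((H>20)&(H<35)&(S>90)&(V>70)&(np.abs(P[...,0]-.5525)<.06)&(np.abs(P[...,1]-.048)<.04))
    print(n)
    for r in range(480):
        u=np.nonzero(m[r])[0]
        if len(u)>1:
            q=plane(c,[[u.min(),r],[u.max(),r]],.095); mid=q.mean(0)
            # offset to expected centre line through slot along dock x
            print(r,u.min(),u.max(),len(u),np.round(mid[:2],4),'width',round(float(abs(q[1,1]-q[0,1])),4),'y at x=.5534:',round(float(mid[1]+(.5534-mid[0])*np.tan(np.radians(9.4))),4))
E
```

```text
scene8
240 308 310 3 [0.5261 0.0531] width 0.004 y at x=.5534: 0.0576
241 300 311 12 [0.5295 0.0462] width 0.0221 y at x=.5534: 0.0501
242 300 311 8 [0.5325 0.0463] width 0.022 y at x=.5534: 0.0498
243 300 311 4 [0.5355 0.0464] width 0.022 y at x=.5534: 0.0494
244 300 311 4 [0.5385 0.0466] width 0.022 y at x=.5534: 0.0491
245 300 312 5 [0.5414 0.0477] width 0.0239 y at x=.5534: 0.0497
246 300 312 5 [0.5444 0.0478] width 0.0238 y at x=.5534: 0.0493
247 300 312 6 [0.5473 0.048 ] width 0.0238 y at x=.5534: 0.049
248 301 312 4 [0.5502 0.0491] width 0.0218 y at x=.5534: 0.0496
249 301 312 4 [0.5531 0.0492] width 0.0217 y at x=.5534: 0.0493
250 301 312 4 [0.556  0.0493] width 0.0217 y at x=.5534: 0.0489
251 301 313 5 [0.5589 0.0504] width 0.0236 y at x=.5534: 0.0495
252 301 302 2 [0.5623 0.0398] width 0.002 y at x=.5534: 0.0383
scene3
240 308 310 3 [0.5261 0.0531] width 0.004 y at x=.5534: 0.0576
241 300 311 12 [0.5295 0.0462] width 0.0221 y at x=.5534: 0.0501
242 300 311 8 [0.5325 0.0463] width 0.022 y at x=.5534: 0.0498
243 300 311 4 [0.5355 0.0464] width 0.022 y at x=.5534: 0.0494
244 3
[... 1282 characters left out ...]
 316 328 4 [0.5517 0.0467] width 0.0233 y at x=.5534: 0.0469
224 316 328 4 [0.5497 0.0466] width 0.0233 y at x=.5534: 0.0472
225 316 328 4 [0.5478 0.0466] width 0.0233 y at x=.5534: 0.0475
226 316 328 4 [0.5458 0.0466] width 0.0233 y at x=.5534: 0.0478
227 317 328 4 [0.5439 0.0456] width 0.0214 y at x=.5534: 0.0471
228 317 328 4 [0.5419 0.0455] width 0.0214 y at x=.5534: 0.0474
229 317 328 4 [0.54   0.0455] width 0.0214 y at x=.5534: 0.0477
230 317 329 4 [0.538  0.0445] width 0.0233 y at x=.5534: 0.047
231 317 329 5 [0.5361 0.0445] width 0.0233 y at x=.5534: 0.0473
232 317 329 11 [0.5341 0.0444] width 0.0233 y at x=.5534: 0.0476
233 317 324 8 [0.5321 0.0492] width 0.0136 y at x=.5534: 0.0528
```

Request:
carry_out(deltas=[[5,[-0.001,-0.002,0.01],0],[5,[0,0,0.015],0],[5,[0,0,0.013],0],[5,[0,0,0],0],[5,[0,0,0],0]])

```text
time: 12.8
tool_pos: [0.5527, 0.0494, 0.2299]
eef_rot: [0.0, 1.0, -0.018, -0.0]
force: [-0.9, 0.2, -0.9]
grip_width: 0.226
```

```bash
python3 -c "
from h import *
togo([.552,.0489,.229])
b=snap('scene','scene9')['pixels'][190:270,260:360,::-1]
cv2.imwrite('pics/s9.png',cv2.resize(b,None,fx=7,fy=7,interpolation=cv2.INTER_CUBIC))
c=load('scene9');print(c['pixels'][[225,230,235],298:314].mean(2).astype(int))"
python3 m3.py scene9 .552 .104 | awk 'NR%4==1'
```

```text
t 12.8 pos [0.5527 0.0494 0.2299] yaw x -2.1 tilt 0.05 grip 0.226 F [-0.9  0.2 -0.9] q [ 0.08  0.35 -0.35  1.72  0.13  1.09 -1.92]
 shift in tool axes [-0.0006  0.0005  0.0009]
[[171 173 174 173 172 172 159 118 112 106  97  87 174 176 176 171]
 [173 173 172 173 173 175 161 117 109 108  98  87 173 174 176 174]
 [176 172 172 173 173 177 161 119 112 105  99 108 173 176 173 177]]
211 305 309 centre at x=xr [0.552  0.0499 0.1897] surf [0.5533 0.05   0.1909]
215 305 309 centre at x=xr [0.552  0.0499 0.1802] surf [0.5543 0.05   0.1819]
219 305 309 centre at x=xr [0.552  0.0499 0.1706] surf [0.5524 0.0501 0.171 ]
223 305 309 centre at x=xr [0.552  0.05   0.1608] surf [0.5535 0.05   0.1621]
227 305 309 centre at x=xr [0.552  0.05   0.1509] surf [0.5543 0.0501 0.1528]
231 305 309 centre at x=xr [0.552  0.05   0.1409] surf [0.5537 0.0502 0.1424]
235 305 309 centre at x=xr [0.552  0.0501 0.1307] surf [0.554  0.0501 0.1323]
239 305 321 centre at x=xr [0.552  0.0618 0.1209] surf [0.5519 0.052  0.1204]
243 305 321 centre at x=xr [0.552  0.0619 0.1104] surf [0.5535 0.0512 0.1112]
```

View pics/s9.png

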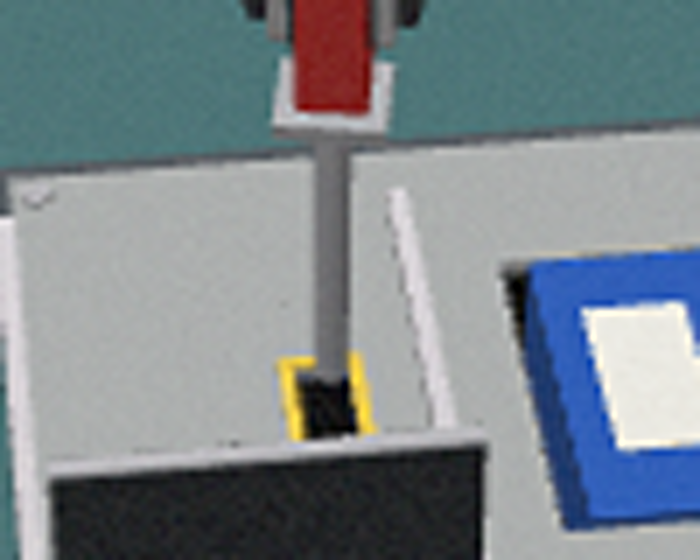

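Request:
carry_out(deltas=[[5,[0,0.0013,0],0],[5,[0,0,0.01],0],[5,[0,0,0.01],0],[5,[0,0,0.01],0],[5,[0,0,0],0]])

```text
time: 13.35
tool_pos: [0.5515, 0.0481, 0.1983]
eef_rot: [0.0, 1.0, -0.018, -0.002]
force: [0.1, -0.5, -1.3]
grip_width: 0.222
```

```bash
python3 -c "
from h import *
togo([.552,.0482,.1473])
b=snap('scene','scene10')['pixels'][190:270,260:360,::-1]
cv2.imwrite('pics/s10.png',cv2.resize(b,None,fx=7,fy=7,interpolation=cv2.INTER_CUBIC))"
```

```text
t 13.35 pos [0.5515 0.0481 0.1983] yaw x -2.07 tilt 0.19 grip 0.222 F [ 0.1 -0.5 -1.3] q [ 0.08  0.38 -0.35  1.77  0.15  1.02 -1.93]
 shift in tool axes [ 0.0006 -0.0002  0.051 ]
```

View pics/s10.png

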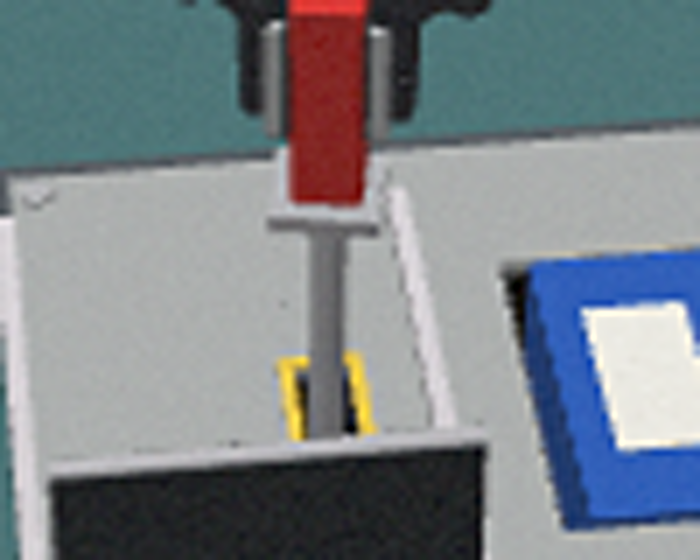

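Request:
carry_out(deltas=[[5,[0,-0.0005,0.01],0],[5,[0,0,0.01],0],[5,[0,0,0.01],0],[5,[0,0,0.008],0],[5,[0,0,0.004],0],[5,[0,0,0.003],0],[5,[0,0,0.003],0],[5,[0,0,0.002],0],[5,[0,0,0],0]])

```text
time: 14.3
tool_pos: [0.5531, 0.0481, 0.1506]
eef_rot: [0.0, 1.0, -0.019, 0.0]
force: [0.3, -3.0, 2.4]
grip_width: 0.225
```

```bash
python3 -c "
from h import *
togo([.552,.0482,.1473])
b=snap('scene','scene11')['pixels'][190:270,260:380,::-1]
cv2.imwrite('pics/s11.png',cv2.resize(b,None,fx=6,fy=6,interpolation=cv2.INTER_CUBIC))"
```

```text
t 14.3 pos [0.5531 0.0481 0.1506] yaw x -2.12 tilt 0.06 grip 0.225 F [ 0.3 -3.   2.4] q [ 0.07  0.43 -0.34  1.82  0.18  0.92 -1.96]
 shift in tool axes [-0.0011 -0.      0.0033]
```

View pics/s11.png

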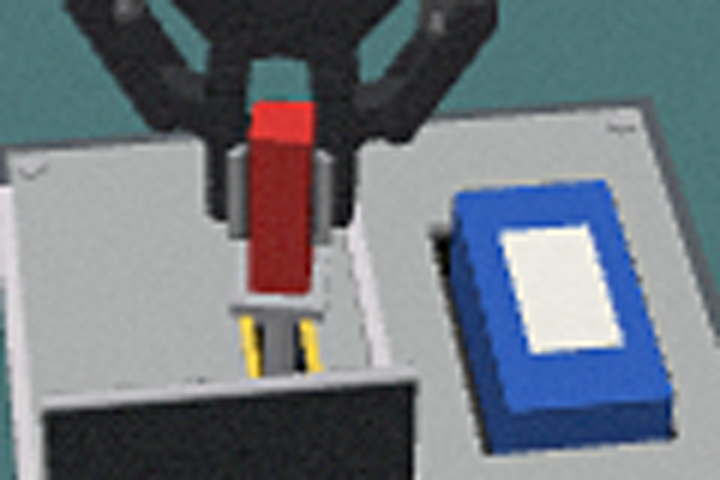

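Request:
carry_out(deltas=[[5,[0,0,0.003],0],[5,[0,0,0],0],[5,[0,0,0],0]])

```text
time: 14.65
tool_pos: [0.5531, 0.0482, 0.1474]
eef_rot: [0.0, 1.0, -0.018, 0.0]
force: [0.1, -5.3, 4.8]
grip_width: 0.227
```

```bash
cat > m4.py <<'E'
from h import *
import sys
c=snap('scene',sys.argv[1]); P=cloud(c); hsv=cv2.cvtColor(c['pixels'],cv2.COLOR_RGB2HSV); H,S,V=[hsv[...,i] for i in range(3)]
m=((H>100)&(H<125)&(S>150)&(V>150)&(P[...,1]>.05)&(P[...,1]<.25)&(P[...,0]>.4)&(P[...,2]>.06))
print('pack top z',np.percentile(P[m][:,2],[10,50,90]).round(4))
togo(None)
E
python3 m4.py scene12
```

```text
pack top z [0.1141 0.1155 0.1173]
t 14.7 pos [0.5531 0.0482 0.1474] yaw x -2.1 tilt 0.06 grip 0.224 F [ 0.6 -5.5  4. ] q [ 0.07  0.43 -0.34  1.83  0.18  0.91 -1.96]
```

Request:
carry_out(deltas=[[5,[0,0,-0.005],0],[5,[0,0,-0.01],0],[5,[0,0,-0.015],0],[5,[0,0,-0.02],0],[5,[0,0,-0.02],0],[5,[0,0,-0.02],0],[5,[0,0,-0.02],0],[5,[0,0,-0.01],0],[5,[0,0,0],0],[5,[0,0,0],0]])

```text
time: 15.7
tool_pos: [0.5524, 0.0492, 0.2667]
eef_rot: [-0.0, 1.0, -0.018, -0.0]
force: [0.0, 0.8, -2.1]
grip_width: 0.226
```

```bash
python3 m4.py scene13; python3 -c "
from h import *
togo([.6504,-.2721,.268])
b=load('scene13')['pixels'][130:290,230:400,::-1]
cv2.imwrite('pics/s13.png',cv2.resize(b,None,fx=3.5,fy=3.5,interpolation=cv2.INTER_CUBIC))"; python3 m3.py scene13 .5534 .144 | awk 'NR%6==1'
```

```text
pack top z [0.1139 0.1155 0.1172]
t 15.75 pos [0.5521 0.049  0.2663] yaw x -2.07 tilt 0.09 grip 0.228 F [-0.1 -0.2 -1.7] q [ 0.09  0.32 -0.36  1.67  0.12  1.17 -1.91]
t 15.75 pos [0.5521 0.049  0.2663] yaw x -2.07 tilt 0.09 grip 0.228 F [-0.1 -0.2 -1.7] q [ 0.09  0.32 -0.36  1.67  0.12  1.17 -1.91]
 shift in tool axes [ 0.1098  0.3173 -0.0019]
200 305 309 centre at x=xr [0.5534 0.0499 0.2163] surf [0.553  0.0499 0.2159]
206 305 309 centre at x=xr [0.5534 0.0499 0.2025] surf [0.5542 0.05   0.2032]
212 305 309 centre at x=xr [0.5534 0.05   0.1885] surf [0.553  0.0499 0.1882]
218 305 309 centre at x=xr [0.5534 0.05   0.1741] surf [0.5533 0.0501 0.1741]
224 305 309 centre at x=xr [0.5534 0.05   0.1595] surf [0.5537 0.0501 0.1599]
```

View pics/s13.png

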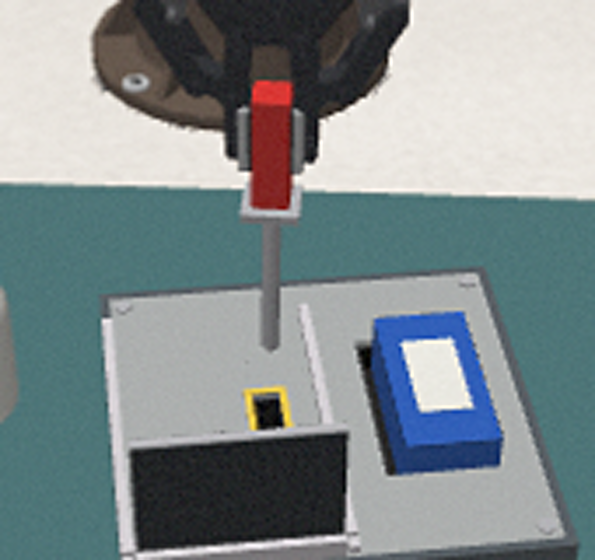

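Request:
carry_out(deltas=[[5,[0.004,0.01,0],0],[5,[0.007,0.021,0],0],[5,[0.007,0.021,0],0],[5,[0.007,0.021,0],0],[5,[0.007,0.021,0],0],[5,[0.007,0.021,0],0],[5,[0.007,0.021,0],0],[5,[0.007,0.021,0],0],[5,[0.007,0.021,0],0],[5,[0.007,0.021,0],0],[5,[0.007,0.021,0],0],[5,[0.007,0.021,0],0],[5,[0.007,0.021,0],0],[5,[0.007,0.021,0],0],[5,[0.007,0.021,0],0],[5,[0.007,0.013,0],0],[5,[0,0,0],0],[5,[0,0,0],0]])

```text
time: 17.55
tool_pos: [0.6497, -0.2721, 0.2662]
eef_rot: [-0.0, 1.0, -0.018, -0.001]
force: [-1.1, 0.5, -1.0]
grip_width: 0.223
```

```bash
python3 -c "
from h import *
togo([.6504,-.2721,.1338])
c=snap('scene','scene14'); snap('top','top14')
a=load('top14')['pixels'][120:240,430:550,::-1];b=c['pixels'][180:340,60:220,::-1]
cv2.imwrite('pics/s14.png',np.hstack([cv2.resize(a,(400,400)),cv2.resize(b,(400,400))]))
# hole in both views (dark pixels inside plate)
for n in('top14','scene14'):
    c=load(n); P=cloud(c); g=cv2.cvtColor(c['pixels'],cv2.COLOR_RGB2GRAY); 
    o=plane(c,np.c_[np.tile(np.arange(640),480),np.repeat(np.arange(480),640)],.105).reshape(480,640,3)
    m=(np.hypot(o[...,0]-.6497,o[...,1]+.2718)<.018)&(g<150)&(P[...,2]<.112)
    q=o[m]; print(n,m.sum(),cv2.minAreaRect(q[:,:2].astype(np.float32)) if m.sum()>3 else '')
"
```

```text
t 17.55 pos [ 0.6497 -0.2721  0.2662] yaw x -2.11 tilt 0.1 grip 0.223 F [-1.1  0.5 -1. ] q [ 0.46  0.56 -0.23  1.28  0.13  1.31 -1.38]
 shift in tool axes [9.000e-04 1.000e-04 1.324e-01]
top14 64 ((0.6509008407592773, -0.27417775988578796), (0.01594361662864685, 0.016125353053212166), 1.1743595600128174)
scene14 59 ((0.6471651792526245, -0.27228331565856934), (0.01704481616616249, 0.0162485521286726), 86.49703979492188)
```

View pics/s14.png

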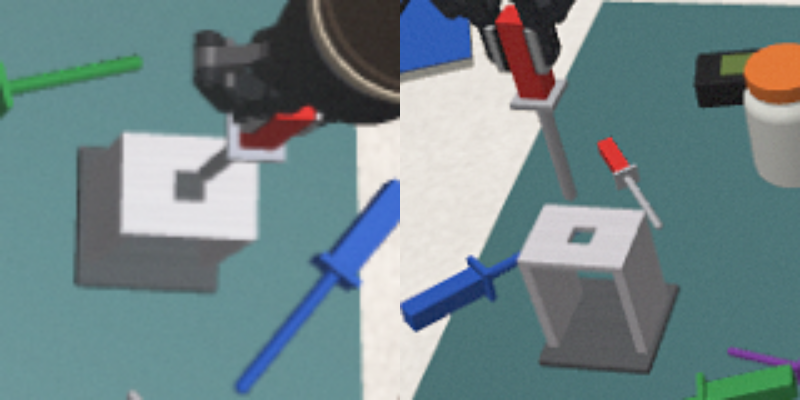

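Request:
carry_out(deltas=[[5,[0,0,0.015],0],[5,[0,0,0.015],0],[5,[0,0,0.012],0],[5,[0,0,0.01],0],[5,[0,0,0],0]])

```text
time: 18.15
tool_pos: [0.6494, -0.2713, 0.2137]
eef_rot: [-0.0, 1.0, -0.018, -0.001]
force: [-1.2, 0.8, -2.2]
grip_width: 0.222
```

```bash
python3 -c "
from h import *
togo([.65,-.2721,.1338])
c=snap('scene','scene15')
cv2.imwrite('pics/s15.png',cv2.resize(c['pixels'][180:340,60:220,::-1],(500,500)))"
```

```text
t 18.15 pos [ 0.6494 -0.2713  0.2137] yaw x -2.05 tilt 0.15 grip 0.222 F [-1.2  0.8 -2.2] q [ 0.46  0.59 -0.23  1.36  0.14  1.21 -1.39]
 shift in tool axes [0.0008 0.0009 0.0799]
```

View pics/s15.png

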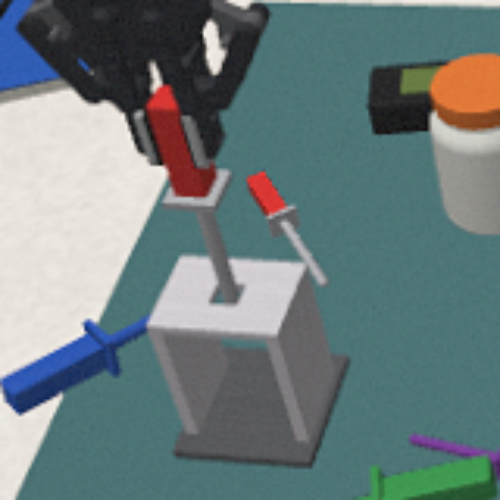

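Tip is in the hole, no contact force. Lower the rest.

Request:
carry_out(deltas=[[5,[0,0.0007,0.015],0],[5,[0,0,0.02],0],[5,[0,0,0.02],0],[5,[0,0,0.015],0],[5,[0,0,0.006],0],[5,[0,0,0.003],0],[5,[0,0,0],0]])

```text
time: 18.9
tool_pos: [0.6504, -0.2727, 0.1365]
eef_rot: [0.0, 1.0, -0.018, 0.0]
force: [-1.0, -0.2, -1.0]
grip_width: 0.223
```

Request:
carry_out(deltas=[[5,[0,0,0.001],0],[5,[0,0,0.001],0],[5,[0,0,0],0]])

```text
time: 19.2
tool_pos: [0.6503, -0.2727, 0.1347]
eef_rot: [0.0, 1.0, -0.018, 0.0]
force: [-0.4, 0.3, -1.1]
grip_width: 0.228
```

Request:
carry_out(deltas=[[5,[0,0,0.001],0],[5,[0,0,0.0005],0],[5,[0,0,0],0]])

```text
time: 19.5
tool_pos: [0.6504, -0.2727, 0.1338]
eef_rot: [0.0, 1.0, -0.018, 0.0]
force: [-1.7, 0.5, 5.2]
grip_width: 0.222
```

Flange is seated (force +5 N, as at the grasp). Release by opening slowly, then rise.

Request:
carry_out(deltas=[[30,[0,0,0],0],[45,[0,0,0],0],[60,[0,0,0],0],[60,[0,0,0],0],[60,[0,0,0],0]])

```text
time: 20.0
tool_pos: [0.6501, -0.2726, 0.1327]
eef_rot: [-0.0, 1.0, -0.018, -0.0]
force: [1.0, 0.3, 0.0]
grip_width: 0.605
```

```bash
python3 -c "
from h import *
togo([.65,-.2721,.1338])
c=snap('scene','scene16')
cv2.imwrite('pics/s16.png',cv2.resize(c['pixels'][180:340,60:220,::-1],(500,500)))"
```

```text
t 20.0 pos [ 0.6501 -0.2726  0.1327] yaw x -2.08 tilt 0.01 grip 0.605 F [1.  0.3 0. ] q [ 0.46  0.66 -0.23  1.45  0.16  1.05 -1.41]
 shift in tool axes [-0.0002 -0.0005 -0.0011]
```

View pics/s16.png

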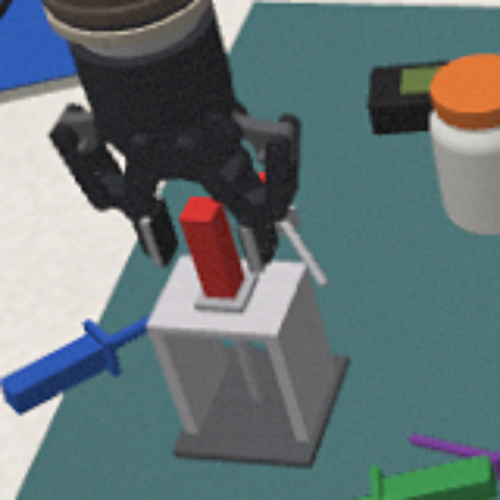

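Request:
carry_out(deltas=[[60,[0,0,-0.01],0],[60,[0,0,-0.02],0],[60,[0,0,-0.025],0],[60,[0,0,-0.025],0],[60,[0,0,-0.025],0],[60,[0,0,-0.025],0],[60,[-0.02,0,0],0],[60,[-0.025,0,0],0],[60,[-0.025,0,0],0],[60,[-0.02,0,0],0],[60,[0,0,0],0],[60,[0,0,0],0]])

```text
time: 21.25
tool_pos: [0.5605, -0.2695, 0.2639]
eef_rot: [0.0, 1.0, -0.018, 0.001]
force: [0.4, -0.3, 0.5]
grip_width: 0.6
```

```bash
python3 m4.py scene17; python3 - <<'E'
from h import *
snap('top','top17')
for n in('top17','scene17'):
    c=load(n); P=cloud(c); hsv=cv2.cvtColor(c['pixels'],cv2.COLOR_RGB2HSV); H,S,V=[hsv[...,i] for i in range(3)]; X,Y,Z=P[...,0],P[...,1],P[...,2]
    red=((H<6)|(H>174))&(S>150)&(X>.6)&(X<.7)&(np.abs(Y+.27)<.05)&(Z>.168)
    v,u=np.nonzero(red)
    if len(u): print(n,'handle top',len(u),plane(c,np.c_[u,v],.175).mean(0), Z[red].max())
    org=(H>=5)&(H<18)&(S>150)&(X>.5)&(X<.7)&(np.abs(Y-.03)<.06)&(Z>.137)
    v,u=np.nonzero(org)
    if len(u):
        p=plane(c,np.c_[u,v],.143).mean(0); d=p[:2]-[.5485,.0776]; a=np.radians(9.5); print(n,'grip',p,'dock x',d@[np.cos(a),np.sin(a)])
    for nm,a,b,h in(('jar',(.45,-.157),5,0),):
        m=(H>=7)&(H<16)&(S>170)&(np.hypot(X-.446,Y+.157)<.07); print(nm,np.median(P[m],0))
    m=(H>100)&(H<125)&(S>150)&(V>80)&(Y>.05)&(Y<.25)&(X>.4)&(Z>.105); r=cv2.minAreaRect(P[m][:,:2].astype(np.float32)); print('pack',r)
E
```

```text
pack top z [0.1139 0.1154 0.1171]
t 21.3 pos [ 0.5609 -0.2693  0.2635] yaw x -2.07 tilt 0.07 grip 0.597 F [ 0.4 -0.  -0.6] q [ 0.53  0.42 -0.25  1.52  0.11  1.21 -1.34]
top17 handle top 107 [ 0.64898871 -0.27119009  0.175     ] 0.18066026928538959
top17 grip [0.62596197 0.03200226 0.143     ] dock x 0.0688738313396901
jar [ 0.44575895 -0.15702567  0.10890896]
pack ((0.53705894947052, 0.1404811441898346), (0.10887345671653748, 0.051954664289951324), 9.407487869262695)
scene17 handle top 115 [ 0.65148451 -0.26914549  0.175     ] 0.17722720999062724
jar [ 0.45283749 -0.15386436  0.11007138]
pack ((0.8901159763336182, 0.12989625334739685), (0.07072744518518448, 0.8232035040855408), 87.97652435302734)
```

View pics/scene17.png

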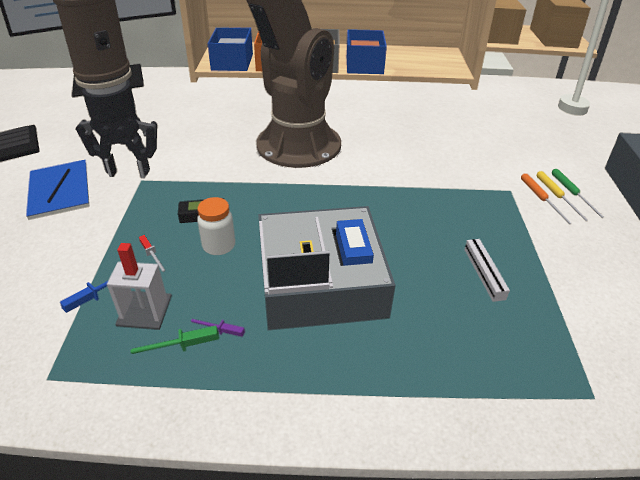

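```bash
python3 -c "
from rig import env
print(env.finish_job())"
```

```text
the job is handed in; nothing more can be done
None
```

The task is done and the job is handed in, at about 21 s of the 61 s allowed. No verdict was reported.

- **Cover:** I pushed the orange grip with closed fingers until it met the stop. The last image puts the bar's travel at about 0.132 m, where at least 0.12 m is required.
- **Latch:** I took the red rod and centred it over the yellow frame using both cameras. I then pressed the tab about 11.5 mm. The pack's blue top rose from about 0.097 m to 0.1155 m, which matches the 18 mm lift, and it stayed up.
- **Rod:** It is back in its stand. The flange was seated with about 5 N before I let go, as when I gripped it. The handle's top is within 1 to 2 mm of where it started, and the arm was well clear.
- **Bystanders:** The jar measures as not moved. The adapter and the profile look unchanged, judged by eye only.

**What disagreed:**
- The two cameras differed by up to 4 mm at the slot, so I placed the rod sideways by comparing it with the slot in the scene view.
- The scene view's fit of the pack's outline failed on a stray mask. The top view's fit put its outline centre (0.537, 0.140), about 3 mm from the expected place.
- The blue, green, purple and small red look-alike rods had tipped over by the time the cover was folded. I recorded no contact with them.

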